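Centre-punch the drill spot on a bracket blank

ROBOT

A 6-joint arm with a two-finger parallel gripper is mounted at the origin on the work surface; the furniture and walls round the work are solid. World frame = base frame: x ahead of the robot, y to its left, z up, the work surface at z = 0. Lengths are in m, angles in rad, forces in N, time in s.
With the tool pointing down it reaches from about 0.375 to 0.925 m from the base axis. Payload 5.7 kg.
Tool frame: the origin (TCP) lies at the very end of the fingers, on their centre line; the grasp point (between the pads) lies 19 mm behind it (ctrl.grasp_offset is the distance from the TCP to the grasp point, in m); z points along the fingers, y is the line along which they close (so a half turn about z gives the same grasp; the last joint's range is limited). The gripper opens to 88 mm and grips with 3 to 60 N. Pads are 20 mm wide; open, the fingers measure 115 mm over their backs; the gripper's body (75 mm by 178 mm) begins 61 mm behind the grasp point.
Start: joints at [-1.397, 0.359, 1.51, -0, 1.272, -0.115], TCP at [0.171, -0.575, 0.223] pointing down, gripper open.
Joint ranges: [-2.97, 2.97], [-1.01, 2.36], [0.21, 2.38], [-0.96, 4.11], [0.2, 2.71], [-2.98, 2.98]. Speed limits (rad/s): [2.39, 2.39, 3.14, 3.14, 3.14, 3.14].

INTERFACE

Orientations are given as [roll, pitch, yaw] about the fixed x, y, z axes, in that order (R = Rz(yaw) Ry(pitch) Rx(roll)).
In Python, from rig import ctrl, imaging, finder gives the robot as it stands. The module is installed in compiled form; this text tells all that it offers.
- The arm moves only by the tool arm_command, never from a script. Its argument "plan" is a list of rows, each a list of 5 numbers: the shift along the tool's x, y, z normalised to -1 to 1, where 1 is 30 mm, then the turn about the tool's z normalised to -1 to 1, where 1 is 0.12 rad, then the opening, from 0 (shut) to 1 (fully open). A call has 1 to 20 rows; each row shifts and turns the commanded pose from where the row before left it, along the tool's axes as they then stand; what a row does not reach is not made up. A row lasts 1/12 s, in which the tool goes at most 41.7 mm and 7.16 degrees, less where a joint would pass 70% of its speed; a pose out of reach is approached as far as the arm can. A call with a number of a shift or a turn outside -1 to 1 is refused whole. A call with a gripper value outside its range is refused whole. The fingers move at their own pace and stop on an object; the grip force is fixed at half the most. Time passes only in rows, so rows that do not move let the fingers close. It gives the time, the measured TCP pose, the force, the opening and the grip force at its end, in the units of the state.
- ctrl.sense(): the state, without advancing time (a new reading comes with each control period).
- imaging.get_image(name): name is "scene" or "top" or "wrist"; returns a dict with "img" (384x512x3 uint8, blue, green, red), "fovy" (degrees; the focal length in pixels is half the picture's height over the tangent of half this angle, whatever the lens; pixels are square), "cx", "cy" (the principal point, pixels), "rvec" (rotation vector, rad) and "tvec" (3), from world to camera coordinates, as OpenCV has them; the wrist camera has in their place "tool_from_camera" (4x4, takes a point from camera to tool coordinates, whose origin is the TCP and whose axes are the flange's). Camera axes: x right, y down, z forward; pixel columns grow to the right and rows downward; lengths in m; the calibration is good to about 2 mm. A picture is of the moment at which its call begins: read the wrist's pose just before it. There is no depth.
- ctrl.close_job(): hands the job in; it is judged then, once.
Trained networks look in a picture, given as the dict that the camera call returned (one of the last four; its "shot" number tells which), for a name from the list of things; names that differ only in an ending like _2 or _b are one class to them, and where a whole thing is asked for, a point or a joint stands for the part that bears it (a point fixed in the world has none). Each returns a list of dicts, best first, with "confidence" (0 to 1); they miss things now and then, are a little off and sometimes report something else, mostly with a low value. They report only what shows in the picture. A call takes as long as a camera call.
- finder.silhouettes(picture, name): "mask" (384x512 bool, what is visible of it).
- finder.landmark_of(picture, name): "centre" ([x, y, z] in m, in the coordinates of the camera as it stood for that picture, good to about 4 mm: a listed point, or the origin of a listed thing).
The state is a dict: "time_s": time; "joints": joint angles; "qvel": joint speeds; "effort": joint torques, N m; "position": TCP position; "ee_rot": TCP orientation; "ft_force": force on the tool from outside, world axes, zero at the start; "wrist_torque": the same for the moment, N m; "opening": finger opening in m; "gripper_force": force on a finger pad.
Only numpy, scipy, OpenCV 4.12 (cv2) and the standard library are available. Lean on these libraries where they do the work, as an engineer would, in place of code of your own. Each camera call takes 0.05 s, during which the arm holds its last target. There are 200 camera calls.

TASK

Take the spring-loaded centre punch out of its stand, set its point upright in the small round recess where the blue lines cross on the steel bracket blank, and press slowly straight down until the spring inside snaps. Feel for the snap and stop there: the bracket must never be pushed with more than 15 N, and the tip must not be pressed in anywhere but in that recess. Then put the punch back upright in its stand and leave the coupling, the tape measure and the marker alone.

Things in the scene. Friction and masses are not known exactly. Their poses are not given: they have to be found in the camera images.
- punch_grip (a point): Middle of the knurled brass grip of the centre punch (round, 18 mm in diameter, 60 mm long), on its axis; z runs up the punch away from its point. The red cap's top is 38 mm above this point, the upper face of the dark collar (28 mm in diameter, 6 mm thick) is 32 mm below it, and the point of the tip, when fully out, 88 mm below it. The punch weighs about 0.2 kg and stands upright in the stand at the start.
- punch_point (a point): The point of the punch's tip: a steel pin 6 mm in diameter with a conical end, 2.4 mm wide at the very point, standing 40 mm out of a nose sleeve 14 mm in diameter and 10 mm long below the collar. It slides up into the nose when pressed.
- punch_collar (a point): Centre of the underside of the punch's collar, 38 mm below the middle of the grip and 50 mm above the point when the tip is out. It rests on the stand's top around the hole.
- punch: The whole centre punch; origin on its axis at the point when the tip is fully out, z up the punch. 126 mm long.
- punch_tip (a joint): How far the tip is pushed into the nose: 0 fully out, grows as it is pressed in, at most 0.034 m. A weak return spring of 1 to 2 N brings it out again. After a first slack of 1 to 23 mm (differs each time, cannot be seen) it meets the hammer and the force climbs.
- punch_hammer (a joint): Hidden hammer: 0 = cocked, about 0.011 m = snapped over; it stays there. Under the tip it resists more and more over 3 to 5 mm of slow pressing (about 10 mm/s; faster adds force), up to 9 to 13 N on the bracket; then it snaps over and the force drops by half or more. Some 1 to 2 mm further the tip meets a hard stop and the force climbs again past what the bracket may bear.
- mark (a point): Centre of the floor of the round recess to be punched: 9 mm in diameter, 2.5 mm deep, in the top of the steel bracket blank where the blue lines cross, 20 mm from the middle of the blank along its length. It lies 41.5 mm above the table; z is up.
- backing: Timber block 68 x 140 x 38 mm, fixed to the table, with the steel bracket blank (56 x 110 x 6 mm, two screws at its ends) fixed on top; origin at the centre of the block's underside, y along its length.
- stand_hole (a point): Centre of the mouth of the hole in the top of the blue stand, where the punch's nose goes in and the collar rests: hole 20 mm in diameter with a chamfer, the top 56 x 56 mm and 62 mm above the table. The way below the hole is open for 54 mm.
- stand: The blue punch stand, fixed to the table, foot 70 x 70 mm; origin at the centre of its underside.
- coupling: Grey pipe coupling standing on end, 42 mm in diameter, 45 mm high; origin at the centre of its underside. To be left alone.
- tape_measure: Yellow tape measure, 38 x 78 x 64 mm; origin at the centre of its underside. To be left alone.
- marker: Marker lying flat, 18 x 125 x 16 mm; origin at the centre of its underside, y along it. To be left alone.

How it is judged:
On the way, in this order (a step that is already met when the one before it is completed fails the run):
1. the punch stands upright with its point in the recess, not yet snapped (horizontal distance between punch_point and mark below 0.004 m and distance between punch_point and mark below 0.004 m and angle between punch's own z axis and vertical below 0.12 rad and value of joint punch_hammer below 0.0015 m), for 0.1 s.
2. the spring has snapped while the point is in the recess and the punch is upright (horizontal distance between punch_point and mark below 0.004 m and distance between punch_point and mark below 0.004 m and angle between punch's own z axis and vertical below 0.12 rad and value of joint punch_hammer above 0.008 m), for 0.05 s.
At the end, for the whole second after the job is handed in: The punch has snapped (hammer beyond 8 mm) and stands at rest in its stand, the underside of its collar within 6 mm of the centre of the hole's mouth, upright within 0.1 rad, its tip out again (value of joint punch_hammer above 0.008 m and distance between punch_collar and stand_hole below 0.006 m and angle between punch's own z axis and vertical below 0.1 rad and linear speed of punch below 0.02 m/s and value of joint punch_tip below 0.003 m); the robot touches nothing.
It fails at once if the bracket is pushed with more than 18 N (contact force between punch and backing above 18 N).
It fails at once if the tip is pressed in more than 3 mm away from the recess (value of joint punch_tip above 0.003 m and distance between punch_point and mark above 0.008 m).
It fails at once if the punch leans by more than 0.15 rad while it is pressed on the bracket (contact force between punch and backing above 5 N and angle between punch's own z axis and vertical above 0.15 rad).
It fails at once if the coupling, the tape measure or the marker is moved by more than 15 mm (distance of any of coupling, tape_measure, marker from where it was at the start of the episode above 0.015 m).
It also fails if it takes over 72 s, if anything falls off the work surface, if the arm or the gripper's body presses on something with over 40 N, if the wrist force passes 120 N, or if a joint passes its speed limit or range.

## Working session

There is one attempt and no reset: what is moved stays moved. The work goes in short steps, Python scripts to look and compute and a tool call to move; the robot and the scene stay as the last step left them, time stands still between calls to the robot, and variables do not carry over. Pictures are saved under pics/ and viewed, at most 10 in all, crops included, and the job is handed in when it is done.

Besides the shell and the picture viewer there is one more tool, called after "Call:" as name(argument=value, ...) on one line, values as JSON. arm_command: Moves the arm, as the interface text tells. Its arguments: {"type":"object","properties":{"plan":{"type":"array","items":{"type":"array","items":{"type":"number"}}}},"required":["plan"]}

```bash
mkdir -p pics; cat > h.py <<'E'
import numpy as np,cv2
from rig import ctrl,imaging,finder
from scipy.spatial.transform import Rotation as R
def w2c(p):
    T=np.eye(4)
    if 'rvec' in p:
        T[:3,:3]=cv2.Rodrigues(np.array(p['rvec'],float))[0];T[:3,3]=np.ravel(p['tvec']);return T
    s=p['s'];W=np.eye(4);W[:3,:3]=R.from_euler('xyz',s['ee_rot']).as_matrix() if len(s['ee_rot'])==3 else R.from_matrix(s['ee_rot']).as_matrix();W[:3,3]=s['position']
    return np.linalg.inv(W@np.array(p['tool_from_camera']))
def shot(n):
    s=ctrl.sense();p=imaging.get_image(n);q=dict(p);q['s']=s;return p,w2c(q)
def f(p): return 192/np.tan(np.radians(p['fovy'])/2)
def find(p,T,name):
    r=finder.landmark_of(p,name)
    return [(np.round((np.linalg.inv(T)@np.append(x['centre'],1))[:3],4).tolist(),round(x['confidence'],2)) for x in r[:2]]
def pix2z(p,T,u,v,z):
    C=np.linalg.inv(T);d=C[:3,:3]@np.array([(u-p['cx'])/f(p),(v-p['cy'])/f(p),1]);o=C[:3,3];return o+d*(z-o[2])/d[2]
def proj(p,T,X):
    c=(T@np.append(X,1))[:3];return c[:2]/c[2]*f(p)+[p['cx'],p['cy']]
E
python3 - <<'E'
from h import *
print(ctrl.sense(),ctrl.grasp_offset)
for n in ['scene','top','wrist']:
    p,T=shot(n);cv2.imwrite(f'pics/{n}.png',p['img'])
    for k in ['punch_grip','punch_collar','mark','stand_hole','stand','backing','coupling','tape_measure','marker']: print(n,k,find(p,T,k))
E
cd pics; python3 -c "
import cv2,numpy as np
a=cv2.imread('scene.png');b=cv2.imread('top.png');cv2.imwrite('both.png',cv2.resize(np.vstack([a,b]),(400,600)))"
```

```text
{'time_s': 0.0, 'joints': array([-1.39708231e+00,  3.59510777e-01,  1.51143078e+00, -5.00690589e-06,
        1.27251899e+00, -1.15103812e-01]), 'qvel': array([ 0.00077645, -0.00131243,  0.0013573 ,  0.00049438,  0.0013619 ,
       -0.00156195]), 'effort': array([-3.77761462e-03, -5.15394616e+01, -2.70727497e+01,  6.71387091e-02,
        3.47180979e-02, -1.40632087e-04]), 'position': array([ 0.17075819, -0.57445666,  0.2218068 ]), 'ee_rot': array([-3.13973657e+00, -2.09775649e-04,  2.88819113e-01]), 'ft_force': array([ 0.20441106, -0.09984294,  0.69971147]), 'wrist_torque': array([-0.00596432, -0.02066939,  0.03087107]), 'gripper_force': 0.0, 'opening': 0.08744171054538435} 0.0187
scene punch_grip []
scene punch_collar [([0.4871, 0.0767, 0.0581], 0.69)]
scene mark [([0.4887, 0.2792, 0.0389], 0.66)]
scene stand_hole [([0.4905, 0.0756, 0.0608], 0.69)]
scene stand [([0.4913, 0.0777, -0.0003], 0.94)]
scene backing [([0.4883, 0.2982, -0.0003], 0.77)]
scene coupling [([0.6281, 0.2029, -0.0007], 0.63)]
scene tape_measure [([0.6327, 0.29, -0.0014], 0.93), ([0.4895, 0.076, 0.0632], 0.54)]
scene marker [([0.3455, 0.176, 0.0027], 0.78)]
top punch_grip [([0.4936, 0.0736, 0.1013], 0.48), ([0.4875, 0.0696, 0.0093], 0.24)]
top punch_collar [([0.4911, 0.0756, 0.0593], 0.67)]
top mark [([0.4928, 0.2738, 0.0419], 0.91), ([0.4904, 0.0759, 0.0556], 0.15)]
top stand_hole [([0.494, 0.0719, 0.0634], 0.6)]
top stand []
top backing [([0.4898, 0.2962, -0.0028], 0.92)]
top coupling [([0.623, 0.2008, 0.003], 0.53)]
top tape_measure [([0.6305, 0.2855, -0.0001], 0.96)]
top marker [([0.341, 0.1751, 0.0002], 0.58), ([0.4915, 0.2939, -0.0011], 0.56)]
wrist punch_grip []
wrist punch_collar []
wrist mark []
wrist stand_hole []
wrist stand []
wrist backing []
wrist coupling []
wrist tape_measure []
wrist marker []
```

View pics/scene.png

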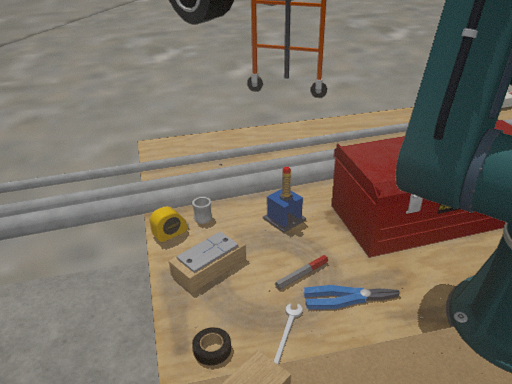

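View pics/top.png

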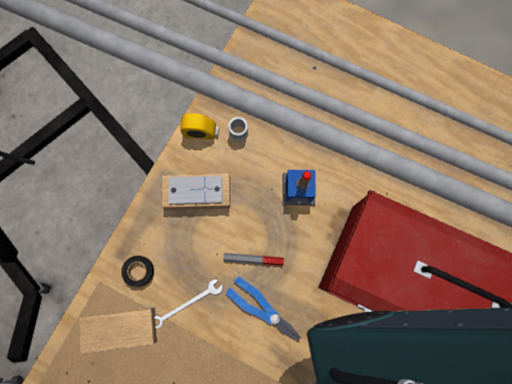

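The scene view shows the punch in its blue stand (286,190), the bracket (208,258), the tape measure (168,225), the coupling (202,210) and the toolbox (410,190). The top view agrees: stand (300,187), bracket (196,190), recess about (207,188). I'll lift high and go above the stand.

Call:
arm_command(plan=[[0,0,-0.5,0.4,1],[0,0,-1,0.8,1],[0,0,-1,0.8,1],[0,0,-1,0.4,1],[0,0,-1,0,1],[0,0,-1,0,1],[0,0,-1,0,1],[0,0,-0.5,0,1],[0.4,-0.5,0,0,1],[0.8,-0.8,0,0,1],[0.8,-0.8,0,0,1],[0.8,-0.8,0,0,1],[0.8,-0.8,0,0,1],[0.8,-0.8,0,0,1],[0.8,-0.8,0,0,1],[0.8,-0.8,0,0,1],[0.8,-0.8,0,0,1],[0.8,-0.8,0,0,1],[0.8,-0.8,0,0,1],[0.8,-0.8,0,0,1]])

```text
time_s: 3.17
position: [0.4471, -0.293, 0.4314]
ee_rot: [-3.14, 0.001, 0.001]
ft_force: [-1.3, -0.8, -0.7]
opening: 0.088
gripper_force: 0.0
```

Call:
arm_command(plan=[[0.8,-0.8,0,0,1],[0.6,-0.8,0,0,1],[0,-0.8,0,0,1],[0,-0.8,0,0,1],[0,-0.8,0,0,1],[0,-0.8,0,0,1],[0,-0.8,0,0,1],[0,-0.8,0,0,1],[0,-0.8,0,0,1],[0,-0.8,0,0,1],[0,-0.8,0,0,1],[0,-0.8,0,0,1],[0,-0.8,0,0,1],[0,-0.8,0,0,1],[0,-0.8,0,0,1],[0,-0.5,0,0,1],[0,0,0,0,1],[0,0,0,0,1]])

```text
time_s: 4.67
position: [0.4872, 0.08, 0.4316]
ee_rot: [3.141, 0.002, 0.003]
ft_force: [0.5, 0.2, 0.7]
opening: 0.0876
gripper_force: 0.0
```

```bash
python3 - <<'E'
from h import *
s=ctrl.sense();print(s['time_s'],s['position'],s['ee_rot'],s['ft_force'])
p,T=shot('wrist');cv2.imwrite('pics/w1.png',p['img']);print(p['tool_from_camera'],p['fovy'])
for k in ['punch_grip','punch_collar','stand_hole','mark','backing','coupling','tape_measure']: print(k,find(p,T,k))
E
```

```text
4.6667 [0.48722425 0.08004773 0.4316349 ] [3.14149426e+00 1.82073871e-03 3.01985393e-03] [0.48487956 0.23994675 0.72857684]
[[ 8.80817251e-04 -9.55968379e-01 -2.93468366e-01  8.08682440e-02]
 [ 9.99999595e-01  8.96945030e-04  7.96195081e-05 -1.53294203e-03]
 [ 1.87111260e-04 -2.93468317e-01  9.55968782e-01 -1.61371661e-01]
 [ 0.00000000e+00  0.00000000e+00  0.00000000e+00  1.00000000e+00]] 66.33718696641537
punch_grip [([0.4901, 0.0761, 0.0985], 0.73)]
punch_collar [([0.4904, 0.0773, 0.0609], 0.8)]
stand_hole [([0.4947, 0.0797, 0.0646], 0.75)]
mark [([0.4923, 0.2753, 0.0387], 0.97)]
backing [([0.4888, 0.2936, -0.0026], 0.61)]
coupling [([0.628, 0.2062, 0.0001], 0.97)]
tape_measure [([0.6302, 0.2853, 0.001], 0.68)]
```

View pics/w1.png

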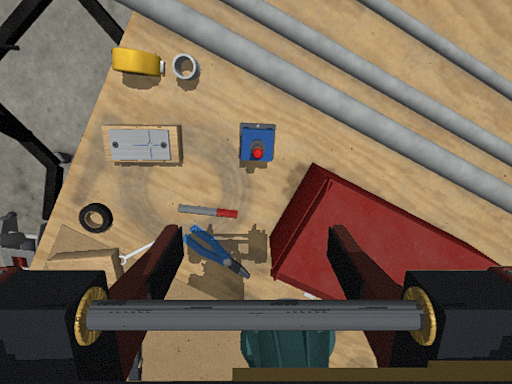

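The wrist view shows the punch cap at (257,153) and the recess at about (151,145). The toolbox corner at (313,164) is close to the stand, so I'll turn the gripper 90° to clear it and descend.

Call:
arm_command(plan=[[0,0,0,-0.5,1],[0,0,0,-0.95,1],[0,0,0,-0.95,1],[0,0,0,-0.95,1],[0,0,0,-0.95,1],[0,0,0,-0.95,1],[0,0,0,-0.95,1],[0,0,0,-0.95,1],[0,0,0,-0.95,1],[0,0,0,-0.95,1],[0,0,0,-0.95,1],[0,0,0,-0.95,1],[0,0,0,-0.95,1],[0,0,0,-0.95,1],[0,0,0,-0.22,1],[-0.13,0.1,0.5,0,1],[0,0,1,0,1],[0,0,1,0,1],[0,0,1,0,1],[0,0,1,0,1]])

```text
time_s: 6.73
position: [0.4914, 0.0748, 0.2966]
ee_rot: [3.141, -0.0, 1.568]
ft_force: [0.3, -0.1, -0.6]
opening: 0.0878
gripper_force: 0.0
```

Call:
arm_command(plan=[[0,0,1,0,1],[0,0,0.5,0,1],[0,0,0.2,0,1],[0,0,0,0,1],[0,0,0,0,1]])

```text
time_s: 7.15
position: [0.492, 0.075, 0.2474]
ee_rot: [3.141, -0.0, 1.569]
ft_force: [1.2, 0.5, -0.5]
opening: 0.088
gripper_force: 0.0
```

```bash
python3 - <<'E'
from h import *
s=ctrl.sense();print(s['time_s'],s['position'],s['ee_rot'],s['ft_force'])
p,T=shot('wrist');cv2.imwrite('pics/w2.png',p['img'])
for k in ['punch_grip','punch_collar','stand_hole','mark','backing']: print(k,find(p,T,k))
for z in (.1,.138): print(proj(p,T,[.4905,.0765,z]))
E
```

```text
7.15 [0.49200304 0.0750498  0.24742879] [ 3.14068788e+00 -1.20578904e-04  1.56882884e+00] [ 1.17953767  0.4692014  -0.45552486]
punch_grip [([0.4918, 0.0771, 0.1007], 0.74), ([0.6275, 0.2037, 0.0009], 0.33)]
punch_collar [([0.4902, 0.0812, 0.0597], 0.72)]
stand_hole [([0.4905, 0.0784, 0.0623], 0.58)]
mark []
backing [([0.4909, 0.0796, 0.098], 0.74)]
[253.26695871 180.02726202]
[253.11179832 190.0570113 ]
```

View pics/w2.png

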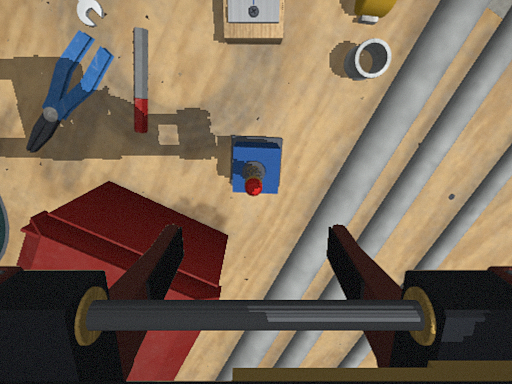

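Cap at (253,187), stand at (256,165); the toolbox's corner at (228,235) and its edge up to (110,182) are near the gripper's path. I'll triangulate its height before going down.

```bash
python3 - <<'E'
from h import *
from scipy.optimize import least_squares
pt,Tt=shot('top'); pw,Tw=shot('wrist'); ps,Ts=shot('scene')
T1=None
for a,b in [((372,192),(228,235)),((322,290),(110,182))]:
    g=lambda X: np.r_[proj(pt,Tt,X)-a,proj(pw,Tw,X)-b]
    r=least_squares(g,[.45,0,.1]);print(r.x,r.fun,proj(ps,Ts,r.x))
print(pix2z(pw,Tw,253,187,.138))
# cap red centroid
m=cv2.inRange(cv2.cvtColor(pw['img'],cv2.COLOR_BGR2HSV),(0,170,100),(6,255,255)); n,l,st,c=cv2.connectedComponentsWithStats(m[140:210,230:280]); print(st[1:],c[1:]+[230,140])
E
```

```text
[ 0.4608918  -0.0691075  -0.03565332] [-10.55136469  12.00618639   8.10869216   8.82787642] [335.17190133 210.85035403]
[ 0.27515977  0.04051194 -0.01745343] [-2.2942566   0.70262128  0.40180308  1.64800616] [372.81186781 264.25522957]
[0.49026503 0.07974934 0.138     ]
[[ 17  40  15  16 162]
 [ 28  41   2   1   2]] [[253.96296296 187.56790123]
 [258.5        181.        ]]
```

```bash
python3 - <<'E'
from h import *
from scipy.optimize import least_squares
pt,Tt=shot('top'); pw,Tw=shot('wrist'); ps,Ts=shot('scene')
for a,b,c in [((372,192),(220,290),(337,148))]:
  for use in (0,1):
    g=lambda X: np.r_[proj(pt,Tt,X)-a,proj(pw,Tw,X)-b,use*(proj(ps,Ts,X)-c)]
    r=least_squares(g,[.45,0,.1]);print(r.x,r.fun,proj(ps,Ts,r.x))
print(pix2z(pw,Tw,228,235,0),pix2z(pw,Tw,110,182,0))
E
```

```text
[ 0.45271933 -0.04738874  0.12178581] [-0.94120819  1.36271272  0.74931474  0.65964605  0.          0.        ] [337.12570784 158.95826169]
[ 0.45352978 -0.03819687  0.14038922] [-3.21888108 -0.97959292 -0.71089447  3.97415743 -2.19518868  4.94025708] [334.80481132 152.94025708]
[ 0.45074212 -0.03579051  0.        ] [0.28335519 0.04786655 0.        ]
```

Call:
arm_command(plan=[[0.1,-0.04,0.5,0,1],[0,0,1,0,1],[0,0,1,0,1],[0,0,1,0,1],[0,0,1,0,1],[0,0,0.6,0,1],[0,0,0.35,0,1],[0,0,0,0,1],[0,0,0,0,1]])

```text
time_s: 8.5
position: [0.4898, 0.0782, 0.0828]
ee_rot: [-3.14, -0.0, 1.569]
ft_force: [0.3, -0.1, -0.0]
opening: 0.0877
gripper_force: 0.0
```

Call:
arm_command(plan=[[0,0,0,0,0.5],[0,0,0,0,0.3],[0,0,0,0,0.2],[0,0,0,0,0.1],[0,0,0,0,0],[0,0,0,0,0],[0,0,0,0,0],[0,0,0,0,0],[0,0,0,0,0],[0,0,0,0,0]])

```text
time_s: 9.33
position: [0.4901, 0.0782, 0.0832]
ee_rot: [-3.142, -0.0, 1.569]
ft_force: [0.5, 0.7, 0.2]
opening: 0.0247
gripper_force: 0.0
```

Call:
arm_command(plan=[[0,0,0,0,0],[0,0,0,0,0],[0,0,0,0,0],[0,0,0,0,0],[0,0,0,0,0],[0,0,0,0,0]])

```text
time_s: 9.83
position: [0.4902, 0.0783, 0.0832]
ee_rot: [3.142, -0.0, 1.569]
ft_force: [0.3, -0.2, -0.8]
opening: 0.0176
gripper_force: 30.0
```

Call:
arm_command(plan=[[0,0,-0.2,0,0],[0,0,-0.4,0,0],[0,0,-0.6,0,0],[0,0,-0.8,0,0],[0,0,-0.8,0,0],[0,0,-0.5,0,0],[0,0,-0.2,0,0],[0.3,0,0,0,0],[0.7,0,0,0,0],[0.9,0,0,0,0],[0.9,0,0,0,0],[0.9,0,0,0,0],[0.6,0,0,0,0],[0.2,0,0,0,0],[0,0,0,0,0],[0,0,0,0,0],[0,0,0,0,0]])

```text
time_s: 11.25
position: [0.4898, 0.2123, 0.1876]
ee_rot: [-3.14, 0.001, 1.569]
ft_force: [-0.6, -1.0, -1.8]
opening: 0.0177
gripper_force: 30.0
```

```bash
python3 - <<'E'
from h import *
s=ctrl.sense();print(s['time_s'],s['position'],s['ee_rot'],s['ft_force'])
p,T=shot('wrist');cv2.imwrite('pics/w3.png',p['img'])
P=s['position']
for k in ['punch_grip','punch_point','punch_collar','mark','backing']: print(k,find(p,T,k))
print(proj(p,T,[.4925,.275,.0415]),'tip',proj(p,T,P-[0,0,.0712]))
pt,Tt=shot('top')
for k in ['mark','punch_point','punch_grip']: print('top',k,find(pt,Tt,k))
E
```

```text
11.25 [0.4897721  0.21228907 0.18755096] [-3.14016385e+00  8.45559593e-04  1.56886742e+00] [-0.63478904 -0.96655361 -1.83498495]
punch_grip [([0.4885, 0.2101, 0.2054], 0.59)]
punch_point [([0.4907, 0.2078, 0.1149], 0.4), ([0.6274, 0.2867, 0.001], 0.29)]
punch_collar [([0.4917, 0.2102, 0.1645], 0.87)]
mark [([0.4928, 0.2769, 0.0402], 0.72)]
backing [([0.4887, 0.2968, 0.0], 0.89)]
[257.58346351 122.09494503] tip [254.90161707 204.68749819]
top mark [([0.4928, 0.2764, 0.0411], 0.63)]
top punch_point []
top punch_grip []
```

View pics/w3.png

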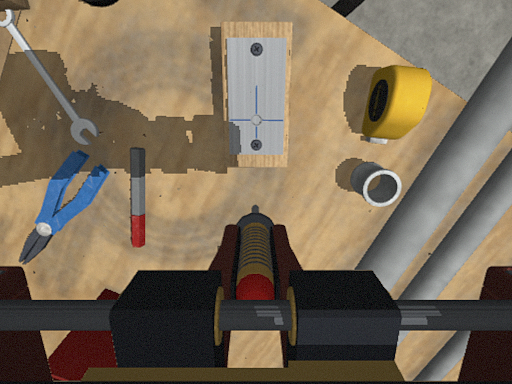

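The recess shows at (256,119) and the punch tip at (254,206), upright in the grip. I'll move over the recess and compare tip and recess in one close picture.

Call:
arm_command(plan=[[0.3,0.04,0,0,0],[0.6,0,0,0,0],[0.6,0,0,0,0],[0.4,0,0.2,0,0],[0.2,0,0.4,0,0],[0.04,0,0.5,0,0],[0,0,0.4,0,0],[0,0,0.25,0,0],[0,0,0.1,0,0],[0,0,0,0,0],[0,0,0,0,0],[0,0,0,0,0]])

```text
time_s: 12.75
position: [0.4922, 0.2775, 0.1333]
ee_rot: [3.141, -0.001, 1.569]
ft_force: [-0.7, 0.3, -1.8]
opening: 0.0177
gripper_force: 30.0
```

```bash
python3 - <<'E'
from h import *
s=ctrl.sense();print(s['time_s'],s['position'],s['ee_rot'],s['ft_force'])
p,T=shot('wrist');P=s['position']
print(find(p,T,'punch_point'),find(p,T,'mark'),find(p,T,'punch_collar'))
a=proj(p,T,P-[0,0,.0712]);print('tip pred',a,'mark pred',proj(p,T,[.491,.2775,.0415]),'z44',proj(p,T,[.491,.2775,.044]))
u,v=a.astype(int);print('crop origin',u-50,v-50)
cv2.imwrite('pics/w4.png',cv2.resize(p['img'][v-50:v+50,u-50:u+50],(600,600),interpolation=cv2.INTER_CUBIC))
E
```

```text
12.75 [0.49223228 0.27749827 0.13326568] [ 3.14052146e+00 -5.08842970e-04  1.56897754e+00] [-0.67855522  0.31123069 -1.77223023]
[([0.4945, 0.2727, 0.0583], 0.45)] [([0.4939, 0.2754, 0.0405], 0.62), ([0.4957, 0.0778, -0.002], 0.42)] [([0.491, 0.2772, 0.1092], 0.69)]
tip pred [254.69146252 204.79608383] mark pred [253.31184054 197.21169935] z44 [253.30177186 198.07331678]
crop origin 204 154
```

View pics/w4.png

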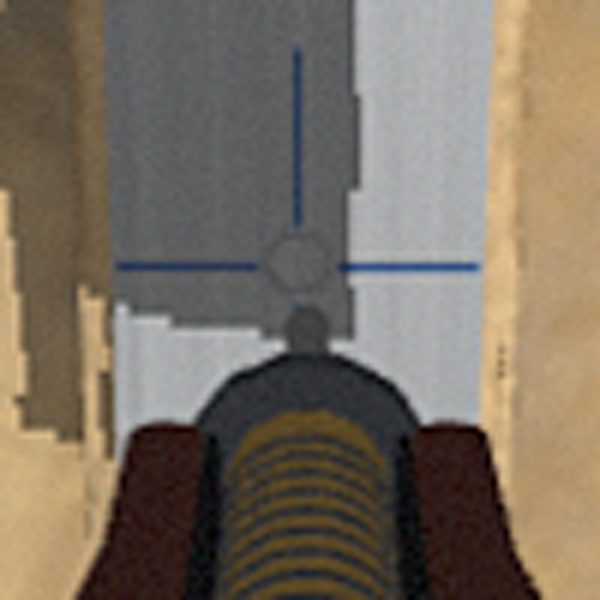

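The recess rim is centred at crop (299,263), pixel (253.8,197.8); the point is at pixel (255.2,206). The correction is about −1.2 mm in x and +1.2 mm in y. Then I'll lower to just above the floor.

Call:
arm_command(plan=[[0.04,-0.04,0,0,0],[0,0,0,0,0],[0,0,0.1,0,0],[0,0,0.12,0,0],[0,0,0.12,0,0],[0,0,0.1,0,0],[0,0,0.06,0,0],[0,0,0,0,0],[0,0,0,0,0],[0,0,0,0,0]])

```text
time_s: 13.78
position: [0.4905, 0.2787, 0.1177]
ee_rot: [3.142, -0.0, 1.569]
ft_force: [-0.9, -0.4, -2.9]
opening: 0.0174
gripper_force: 30.0
```

```bash
python3 - <<'E'
from h import *
s=ctrl.sense();print(s['time_s'],s['position'],s['ee_rot'],s['ft_force'])
p,T=shot('wrist');u,v=204,154
cv2.imwrite('pics/w5.png',cv2.resize(p['img'][v:v+100,u:u+100],(600,600),interpolation=cv2.INTER_CUBIC))
print(s['position'],[c for k in ['mark','punch_point'] for c in find(p,T,k)],proj(p,T,s['position']-[0,0,.0712]))
E
```

```text
13.7833 [0.49053854 0.27867375 0.11773725] [ 3.14155411e+00 -1.56548631e-04  1.56920490e+00] [-0.87371722 -0.3532238  -2.94135824]
[0.49053854 0.27867375 0.11773725] [([0.4919, 0.278, 0.0404], 0.93), ([0.4874, 0.2741, 0.0445], 0.38)] [254.777823   204.76776296]
```

View pics/w5.png

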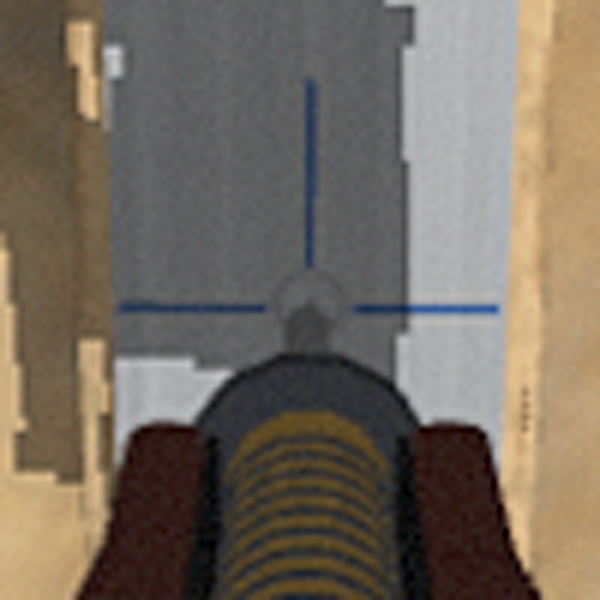

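The tip sits inside the recess outline: recess centre at crop (309,305), point at (307,307), so it's within about 1 mm. Next I'll go down to touch.

Call:
arm_command(plan=[[-0.02,0,0.03,0,0],[0,0,0.03,0,0],[0,0,0.03,0,0],[0,0,0.03,0,0],[0,0,0.02,0,0],[0,0,0,0,0],[0,0,0,0,0],[0,0,0,0,0]])

```text
time_s: 14.6
position: [0.4905, 0.2781, 0.1135]
ee_rot: [-3.142, -0.0, 1.569]
ft_force: [-0.7, -0.2, -1.9]
opening: 0.0177
gripper_force: 29.9
```

Call:
arm_command(plan=[[0,0,0.03,0,0],[0,0,0,0,0],[0,0,0,0,0],[0,0,0,0,0]])

```text
time_s: 14.93
position: [0.4905, 0.278, 0.1127]
ee_rot: [3.142, -0.0, 1.569]
ft_force: [0.1, -0.0, -2.0]
opening: 0.017
gripper_force: 30.0
```

Call:
arm_command(plan=[[0,0,0.02,0,0],[0,0,0.02,0,0],[0,0,0,0,0],[0,0,0,0,0]])

```text
time_s: 15.27
position: [0.4905, 0.2781, 0.1114]
ee_rot: [3.142, -0.0, 1.569]
ft_force: [-0.7, -0.2, -1.0]
opening: 0.0174
gripper_force: 30.0
```

Call:
arm_command(plan=[[0,0,0.02,0,0],[0,0,0.02,0,0],[0,0,0,0,0],[0,0,0,0,0]])

```text
time_s: 15.6
position: [0.4904, 0.278, 0.1101]
ee_rot: [-3.141, -0.0, 1.569]
ft_force: [-0.2, 0.2, -1.3]
opening: 0.0177
gripper_force: 29.9
```

Call:
arm_command(plan=[[0,0,0.02,0,0],[0,0,0.02,0,0],[0,0,0.02,0,0],[0,0,0,0,0],[0,0,0,0,0]])

```text
time_s: 16.02
position: [0.4904, 0.278, 0.1083]
ee_rot: [-3.141, -0.0, 1.569]
ft_force: [1.2, -0.3, -1.1]
opening: 0.0179
gripper_force: 30.0
```

Call:
arm_command(plan=[[0,0,0.02,0,0],[0,0,0.02,0,0],[0,0,0.02,0,0],[0,0,0,0,0],[0,0,0,0,0]])

```text
time_s: 16.43
position: [0.4904, 0.278, 0.1065]
ee_rot: [-3.141, -0.0, 1.569]
ft_force: [0.5, 0.4, -0.1]
opening: 0.0175
gripper_force: 30.0
```

Call:
arm_command(plan=[[0,0,0.02,0,0],[0,0,0.02,0,0],[0,0,0.02,0,0],[0,0,0,0,0],[0,0,0,0,0]])

```text
time_s: 16.85
position: [0.4904, 0.278, 0.1047]
ee_rot: [-3.141, -0.0, 1.569]
ft_force: [-0.2, 0.1, -0.7]
opening: 0.0172
gripper_force: 30.0
```

Call:
arm_command(plan=[[0,0,0.02,0,0],[0,0,0.02,0,0],[0,0,0.02,0,0],[0,0,0,0,0],[0,0,0,0,0]])

```text
time_s: 17.27
position: [0.4904, 0.278, 0.1029]
ee_rot: [-3.141, -0.0, 1.569]
ft_force: [-0.7, 0.4, -0.4]
opening: 0.0175
gripper_force: 30.0
```

Call:
arm_command(plan=[[0,0,0.02,0,0],[0,0,0.02,0,0],[0,0,0.02,0,0],[0,0,0,0,0],[0,0,0,0,0]])

```text
time_s: 17.68
position: [0.4904, 0.278, 0.1011]
ee_rot: [-3.141, -0.0, 1.569]
ft_force: [-0.8, 0.1, -0.8]
opening: 0.0175
gripper_force: 30.0
```

Call:
arm_command(plan=[[0,0,0.02,0,0],[0,0,0.02,0,0],[0,0,0.02,0,0],[0,0,0,0,0],[0,0,0,0,0]])

```text
time_s: 18.1
position: [0.4904, 0.278, 0.0993]
ee_rot: [-3.141, -0.0, 1.569]
ft_force: [-0.1, -0.3, -0.4]
opening: 0.0174
gripper_force: 30.0
```

Call:
arm_command(plan=[[0,0,0.02,0,0],[0,0,0.02,0,0],[0,0,0.02,0,0],[0,0,0,0,0],[0,0,0,0,0]])

```text
time_s: 18.52
position: [0.4904, 0.278, 0.0976]
ee_rot: [-3.141, -0.0, 1.569]
ft_force: [0.1, 0.6, -0.1]
opening: 0.0174
gripper_force: 30.0
```

Call:
arm_command(plan=[[0,0,0.02,0,0],[0,0,0.02,0,0],[0,0,0.02,0,0],[0,0,0,0,0],[0,0,0,0,0]])

```text
time_s: 18.93
position: [0.4904, 0.278, 0.0957]
ee_rot: [-3.141, -0.0, 1.569]
ft_force: [-0.4, 0.2, -0.4]
opening: 0.0175
gripper_force: 30.0
```

Call:
arm_command(plan=[[0,0,0.02,0,0],[0,0,0.02,0,0],[0,0,0.02,0,0],[0,0,0,0,0],[0,0,0,0,0]])

```text
time_s: 19.35
position: [0.4904, 0.278, 0.0939]
ee_rot: [-3.141, -0.0, 1.569]
ft_force: [-0.3, -0.1, -0.1]
opening: 0.0177
gripper_force: 30.0
```

Call:
arm_command(plan=[[0,0,0.02,0,0],[0,0,0.02,0,0],[0,0,0.02,0,0],[0,0,0,0,0],[0,0,0,0,0]])

```text
time_s: 19.77
position: [0.4904, 0.278, 0.0922]
ee_rot: [-3.141, -0.0, 1.569]
ft_force: [-0.1, -0.1, 0.0]
opening: 0.0175
gripper_force: 30.0
```

Call:
arm_command(plan=[[0,0,0.02,0,0],[0,0,0.02,0,0],[0,0,0,0,0],[0,0,0,0,0]])

```text
time_s: 20.1
position: [0.4904, 0.278, 0.0909]
ee_rot: [-3.141, -0.0, 1.569]
ft_force: [1.0, 0.1, -0.3]
opening: 0.0177
gripper_force: 30.0
```

Call:
arm_command(plan=[[0,0,0.02,0,0],[0,0,0.02,0,0],[0,0,0,0,0],[0,0,0,0,0]])

```text
time_s: 20.43
position: [0.4905, 0.2781, 0.0898]
ee_rot: [3.142, -0.0, 1.569]
ft_force: [-0.4, 1.6, 0.2]
opening: 0.0173
gripper_force: 30.0
```

Call:
arm_command(plan=[[0,0,0.02,0,0],[0,0,0.02,0,0],[0,0,0,0,0],[0,0,0,0,0]])

```text
time_s: 20.77
position: [0.4905, 0.2781, 0.0887]
ee_rot: [3.141, -0.0, 1.569]
ft_force: [-0.7, -0.1, 2.7]
opening: 0.0175
gripper_force: 30.0
```

Call:
arm_command(plan=[[0,0,0.015,0,0],[0,0,0.015,0,0],[0,0,0,0,0],[0,0,0,0,0]])

```text
time_s: 21.1
position: [0.4906, 0.2781, 0.0879]
ee_rot: [3.141, -0.0, 1.569]
ft_force: [-0.4, -0.1, 3.5]
opening: 0.0176
gripper_force: 30.0
```

Call:
arm_command(plan=[[0,0,0.015,0,0],[0,0,0.015,0,0],[0,0,0,0,0],[0,0,0,0,0]])

```text
time_s: 21.43
position: [0.4906, 0.2781, 0.0871]
ee_rot: [3.141, -0.0, 1.569]
ft_force: [-1.4, -0.3, 6.1]
opening: 0.0178
gripper_force: 30.0
```

Force on the bracket is about 8 N, so I'll switch to finer steps.

Call:
arm_command(plan=[[0,0,0.015,0,0],[0,0,0,0,0],[0,0,0,0,0]])

```text
time_s: 21.68
position: [0.4907, 0.2781, 0.0867]
ee_rot: [3.141, -0.0, 1.569]
ft_force: [-0.1, 0.0, 6.4]
opening: 0.0173
gripper_force: 30.0
```

Call:
arm_command(plan=[[0,0,0.015,0,0],[0,0,0,0,0],[0,0,0,0,0]])

```text
time_s: 21.93
position: [0.4907, 0.2782, 0.0864]
ee_rot: [3.141, -0.0, 1.569]
ft_force: [-1.0, -0.5, 6.5]
opening: 0.0175
gripper_force: 30.0
```

Call:
arm_command(plan=[[0,0,0.015,0,0],[0,0,0,0,0],[0,0,0,0,0]])

```text
time_s: 22.18
position: [0.4907, 0.2782, 0.086]
ee_rot: [3.141, -0.0, 1.569]
ft_force: [-1.1, -1.0, 8.0]
opening: 0.0172
gripper_force: 30.0
```

Call:
arm_command(plan=[[0,0,0.015,0,0],[0,0,0,0,0],[0,0,0,0,0]])

```text
time_s: 22.43
position: [0.4907, 0.2782, 0.0856]
ee_rot: [3.141, -0.0, 1.569]
ft_force: [-1.2, -0.4, 9.3]
opening: 0.0174
gripper_force: 30.0
```

Call:
arm_command(plan=[[0,0,0.012,0,0],[0,0,0,0,0],[0,0,0,0,0]])

```text
time_s: 22.68
position: [0.4907, 0.2782, 0.0853]
ee_rot: [3.141, -0.0, 1.569]
ft_force: [-2.2, -0.6, 8.1]
opening: 0.0174
gripper_force: 30.0
```

Call:
arm_command(plan=[[0,0,0.012,0,0],[0,0,0,0,0],[0,0,0,0,0]])

```text
time_s: 22.93
position: [0.4907, 0.2782, 0.0848]
ee_rot: [3.141, -0.0, 1.569]
ft_force: [-1.6, -0.6, 7.8]
opening: 0.0177
gripper_force: 30.0
```

Call:
arm_command(plan=[[0,0,0.01,0,0],[0,0,0,0,0],[0,0,0,0,0]])

```text
time_s: 23.18
position: [0.4907, 0.2781, 0.0845]
ee_rot: [3.141, -0.0, 1.569]
ft_force: [-0.6, -0.1, 6.2]
opening: 0.0174
gripper_force: 30.0
```

Call:
arm_command(plan=[[0,0,0.008,0,0],[0,0,0,0,0],[0,0,0,0,0]])

```text
time_s: 23.43
position: [0.4906, 0.2781, 0.0839]
ee_rot: [3.141, -0.0, 1.569]
ft_force: [-0.1, -0.1, 3.4]
opening: 0.0174
gripper_force: 30.0
```

Call:
arm_command(plan=[[0,0,0,0,0],[0,0,0,0,0],[0,0,0,0,0]])

```text
time_s: 23.68
position: [0.4904, 0.278, 0.0834]
ee_rot: [-3.141, -0.0, 1.569]
ft_force: [0.9, 0.5, 0.4]
opening: 0.0177
gripper_force: 30.0
```

Call:
arm_command(plan=[[0,0,0,0,0],[0,0,0,0,0]])

```text
time_s: 23.85
position: [0.4904, 0.278, 0.0835]
ee_rot: [-3.141, -0.0, 1.569]
ft_force: [-0.1, 1.1, -0.6]
opening: 0.0177
gripper_force: 30.0
```

The spring has snapped: the force rose to about 11 N and then fell back to slack level. I'll lift slowly so the tip comes out while it is still in the recess.

Call:
arm_command(plan=[[0,0,-0.03,0,0],[0,0,-0.06,0,0],[0,0,-0.06,0,0],[0,0,-0.06,0,0],[0,0,-0.06,0,0],[0,0,-0.06,0,0],[0,0,-0.06,0,0],[0,0,-0.06,0,0],[0,0,-0.06,0,0],[0,0,-0.06,0,0],[0,0,-0.06,0,0],[0,0,-0.06,0,0],[0,0,-0.06,0,0],[0,0,-0.06,0,0],[0,0,-0.06,0,0],[0,0,-0.06,0,0],[0,0,-0.06,0,0],[0,0,-0.06,0,0],[0,0,-0.06,0,0],[0,0,-0.06,0,0]])

```text
time_s: 25.52
position: [0.4901, 0.2779, 0.1188]
ee_rot: [-3.141, 0.0, 1.569]
ft_force: [0.1, -0.4, -2.7]
opening: 0.0178
gripper_force: 30.0
```

Call:
arm_command(plan=[[0,0,-0.2,0,0],[0,0,-0.5,0,0],[0,0,-0.7,0,0],[0,0,-0.5,0,0],[0,0,-0.3,0,0],[-0.3,0,0,0,0],[-0.7,0,0,0,0],[-0.9,0,0,0,0],[-0.9,0,0,0,0],[-0.9,0,0,0,0],[-0.9,0,0,0,0],[-0.9,0,0,0,0],[-0.7,0,0,0,0],[-0.3,0,0,0,0],[0,0,0,0,0],[0,0,0,0,0],[0,0,0,0,0]])

```text
time_s: 26.93
position: [0.4899, 0.0838, 0.1846]
ee_rot: [-3.141, -0.001, 1.569]
ft_force: [0.3, -0.1, -2.0]
opening: 0.0179
gripper_force: 30.0
```

```bash
python3 - <<'E'
from h import *
s=ctrl.sense();P=s['position'];print(s['time_s'],P,s['ee_rot'],s['ft_force'])
p,T=shot('wrist');print((np.array([.4902,.0783,0])-P)/.03)
a=proj(p,T,P-[0,0,.0712]);print('tip pred',a,'hole pred',proj(p,T,[.4902,.0783,.062]),find(p,T,'punch_point'),find(p,T,'stand_hole'))
cv2.imwrite('pics/w6.png',cv2.resize(p['img'][90:250,155:355],(800,600)[:1]+(640,)) if 0 else cv2.resize(p['img'][100:250,155:355],(800,600)))
E
```

```text
26.9333 [0.48992709 0.08379194 0.18456331] [-3.14106420e+00 -6.70076484e-04  1.56934844e+00] [ 0.26281738 -0.11043831 -2.0494072 ]
[ 0.00909694 -0.18306469 -6.15211029]
tip pred [254.82526742 204.80869539] hole pred [255.11300589 192.97163017] [([0.4898, 0.0775, 0.112], 0.53)] [([0.493, 0.0819, 0.0635], 0.56)]
```

View pics/w6.png

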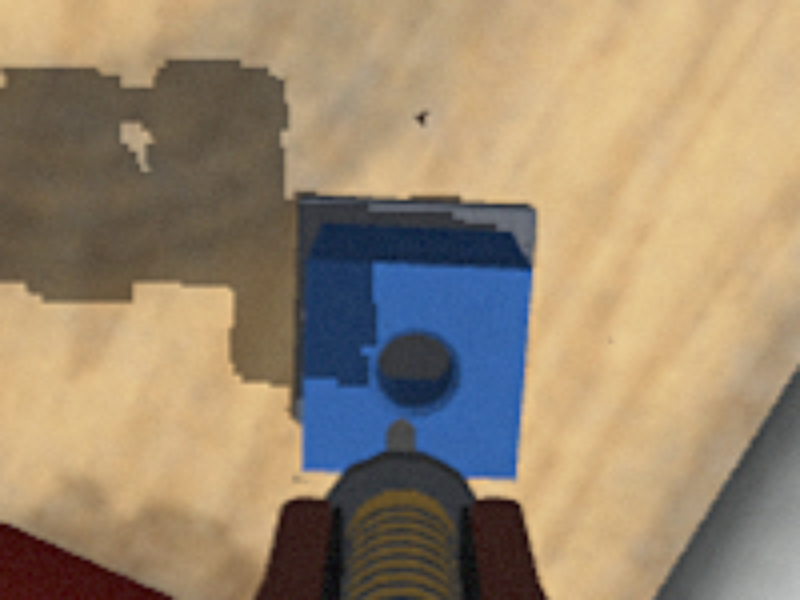

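The tip is out again, at crop (400,425). The hole centre is at crop (417,370), pixel (259.2,192.5), about 3 mm in +x from my pick position. I'll aim there and descend.

Call:
arm_command(plan=[[-0.17,0.11,0,0,0],[0,0,0.3,0,0],[0,0,0.5,0,0],[0,0,0.4,0,0],[0,0,0.2,0,0],[0,0,0.1,0,0],[0,0,0,0,0],[0,0,0,0,0]])

```text
time_s: 27.75
position: [0.4937, 0.078, 0.1399]
ee_rot: [3.141, -0.0, 1.569]
ft_force: [0.2, -0.2, -1.9]
opening: 0.0175
gripper_force: 30.0
```

```bash
python3 - <<'E'
from h import *
s=ctrl.sense();P=s['position'];print(s['time_s'],P,s['ft_force'])
p,T=shot('wrist')
print('tip pred',proj(p,T,P-[0,0,.0712]),'hole pred',proj(p,T,[.4932,.0787,.062]))
cv2.imwrite('pics/w7.png',cv2.resize(p['img'][130:250,175:335],(800,600)))
E
```

```text
27.75 [0.49369928 0.07795993 0.13993817] [ 0.2027972  -0.23484514 -1.91069458]
tip pred [254.76595917 204.76374079] hole pred [254.18331879 201.33350864]
```

View pics/w7.png

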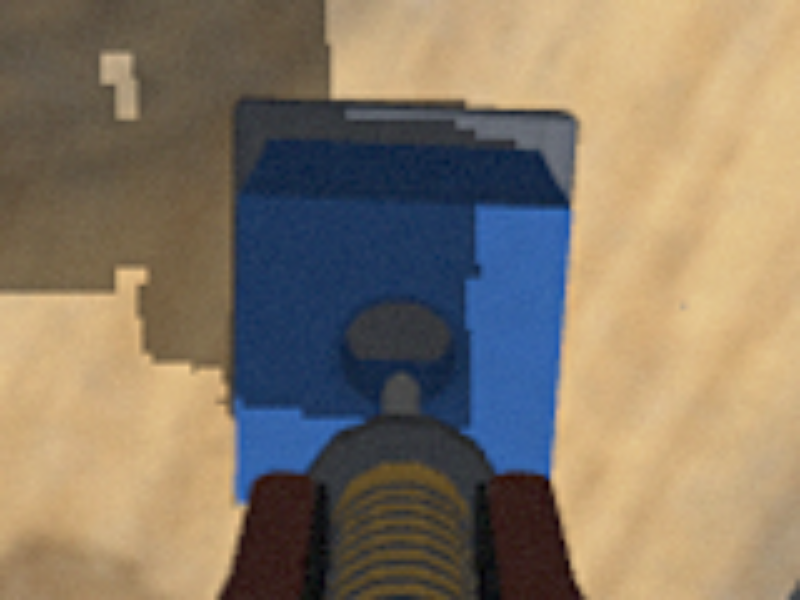

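Tip at crop (400,380) and hole centre at (397,352): once height is allowed for, it needs about 2 mm in +y. Then I'll insert.

Call:
arm_command(plan=[[0.06,-0.01,0,0,0],[0,0,0.1,0,0],[0,0,0.2,0,0],[0,0,0.3,0,0],[0,0,0.3,0,0],[0,0,0.3,0,0],[0,0,0.2,0,0],[0,0,0.1,0,0],[0,0,0,0,0],[0,0,0,0,0]])

```text
time_s: 28.63
position: [0.4931, 0.0797, 0.0946]
ee_rot: [-3.141, -0.0, 1.569]
ft_force: [-1.0, -0.2, -3.0]
opening: 0.0173
gripper_force: 30.0
```

Nose is about to enter: 11 mm left to go.

Call:
arm_command(plan=[[0,0,0.06,0,0],[0,0,0.08,0,0],[0,0,0.08,0,0],[0,0,0.06,0,0],[0,0,0.03,0,0],[0,0,0,0,0],[0,0,0,0,0]])

```text
time_s: 29.22
position: [0.4931, 0.0797, 0.0855]
ee_rot: [-3.141, -0.0, 1.569]
ft_force: [-0.5, 0.6, -2.6]
opening: 0.0173
gripper_force: 30.0
```

Call:
arm_command(plan=[[0,0,0.03,0,0],[0,0,0.02,0,0],[0,0,0.02,0,0],[0,0,0,0,0],[0,0,0,0,0]])

```text
time_s: 29.63
position: [0.4931, 0.0798, 0.0834]
ee_rot: [-3.142, -0.0, 1.569]
ft_force: [0.4, -0.1, -2.6]
opening: 0.0176
gripper_force: 30.0
```

Call:
arm_command(plan=[[0,0,0.02,0,0],[0,0,0,0,0],[0,0,0,0,0],[0,0,0,0,0]])

```text
time_s: 29.97
position: [0.4932, 0.0798, 0.0831]
ee_rot: [3.141, -0.0, 1.569]
ft_force: [-1.4, -0.4, 4.3]
opening: 0.0174
gripper_force: 30.0
```

Seated. I'll open gently, then raise.

Call:
arm_command(plan=[[0,0,0,0,0.25],[0,0,0,0,0.3],[0,0,0,0,0.5],[0,0,0,0,0.7],[0,0,0,0,1],[0,0,0,0,1],[0,0,0,0,1],[0,0,0,0,1],[0,0,0,0,1],[0,0,-0.3,0,1],[0,0,-0.7,0,1],[0,0,-1,0,1],[0,0,-1,0,1],[0,0,-1,0,1],[0,0,-1,0,1],[0,0,-0.6,0,1],[0,0,0,0,1],[0,0,0,0,1]])

```text
time_s: 31.47
position: [0.4938, 0.0797, 0.2523]
ee_rot: [3.139, -0.0, 1.569]
ft_force: [0.3, 0.7, 0.3]
opening: 0.088
gripper_force: 0.0
```

```bash
python3 - <<'E'
from h import *
s=ctrl.sense();print(s['time_s'],s['position'],s['opening'],s['ft_force'])
for n in ['wrist','scene']:
    p,T=shot(n)
    for k in ['punch_grip','punch_collar','stand_hole','coupling','tape_measure','marker']: print(n,k,find(p,T,k))
    if n=='wrist': cv2.imwrite('pics/w8.png',p['img'])
E
```

```text
31.4667 [0.493805   0.0797434  0.25227126] 0.0879779140627995 [0.32277247 0.70746472 0.27404137]
wrist punch_grip [([0.4931, 0.0782, 0.0982], 0.69)]
wrist punch_collar [([0.4936, 0.0789, 0.0594], 0.6), ([0.4924, 0.0802, -0.0013], 0.39)]
wrist stand_hole []
wrist coupling [([0.6248, 0.2041, -0.0014], 0.66), ([0.3451, 0.1771, -0.0028], 0.65)]
wrist tape_measure [([0.3425, 0.1792, 0.0002], 0.66), ([0.493, 0.0792, 0.0641], 0.28)]
wrist marker [([0.3449, 0.1776, -0.0], 0.78)]
scene punch_grip [([0.4921, 0.0805, 0.0988], 0.54)]
scene punch_collar [([0.4925, 0.0752, 0.0613], 0.77)]
scene stand_hole [([0.4896, 0.0792, 0.0582], 0.67)]
scene coupling [([0.6272, 0.205, -0.0003], 0.73)]
scene tape_measure [([0.63, 0.2898, 0.0015], 0.65)]
scene marker [([0.3433, 0.1772, 0.0028], 0.91)]
```

View pics/w8.png

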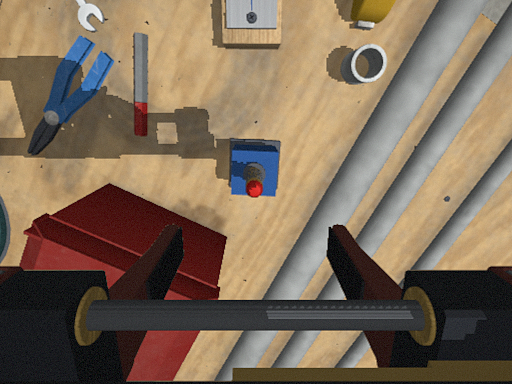

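The punch stands upright in its stand, with the cap at (254,189) and the collar seated. The coupling and marker haven't moved, and the gripper is clear.

```bash
python3 -c "
from rig import ctrl
print(ctrl.close_job())"
```

```text
the job is handed in; nothing more can be done
None
```

The punch snapped in the recess at about 11 N on the bracket, as read at the wrist. It is back upright in its stand, with the coupling, tape measure and marker left alone, and the job is handed in; no verdict came back.

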